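Check a sprung tilt mount against its index

TASK

Check the return spring of the tilt mount: push the guard by its fin until it is swung well clear of the sprung corner, then press that corner's pad down until the pointer stands at the index tab on the dial. Hold it there for about a second without running past the tab, then let go so that the plate springs back. Leave the guard open, the index tab as it is set and the other things on the shelf where they stand.

Things in the scene. Friction and masses are not known exactly. Their poses are not given: they have to be found in the camera images.
- mount: Tilt mount, base 250 x 210 x 14 mm, fixed; origin at the centre of its underside. A 124 mm square steel plate with a round mirror tilts on a hinge along the plate's diagonal and the mount's x axis, 70 mm up. The sprung corner is on the +y side, a solid rest under the corner on the -y side. The upright dial (105 mm wide, top 195 mm up) stands at x = +108 mm; keep clear of it
- tilt_plate (a joint): Tilt of the plate and the pointer fixed to it, rad. 0 = at rest against the solid rest; grows as the free corner goes down (hinge along the mount's x at 70 mm height; pad 72 mm from it, so about 7 mm of press for 0.1 rad); stop at 0.55. The spring pushes it back: about 3 N on the pad to start it, 11 N at 0.4 rad
- index_tab (a joint): Angle of the index tab on the dial, rad, on the same hinge line and counted like the plate's tilt: the pointer is at the tab when both values are equal. Set somewhere from 0.10 to 0.40; a friction fit, not to be moved
- guard (a joint): Swing of the guard about its upright pivot, rad. 0 to 0.12 = its round end covers the pad; grows as it swings away from the plate (anticlockwise seen from above); stop at 1.3. It stays where it is left; about 1 N at the fin moves it
- corner_pad (a point): Centre of the top of the round brass pad (26 mm across, stands 6 mm above the plate) on the free corner: the place to press. It stands 79 mm above the shelf at rest, and moves with the plate
- pointer_tip (a point): Tip of the brass pointer, an upright hand in front of the dial, 97 mm from the hinge line, moving with the plate towards the mount's +y as the corner is pressed. Axes at rest as the mount's
- index_mark (a point): The point just below the index tab's downward point, on the circle that the pointer tip follows (97 mm from the hinge line), in the pointer's plane. The tab is a dark steel rider, 10 mm wide, standing over the dial's upper edge. Its y axis lies along the pointer's travel, + in the direction of pressing
- guard_fin (a point): Middle of the top edge of the guard's upright fin, 134 mm up; fin 44 mm along the arm, 7 thick, 38 high; 80 mm from the pivot. Its x axis points along the arm, away from the pivot. The flat arm is 14 mm wide, 88 to 96 mm above the shelf, and ends 122 mm from the pivot in a disc 44 mm across that lies over the pad
- guard_pivot (a point): The guard's upright pivot axis, at the top of the arm, 96 mm above the shelf
- mass_large: Large bronze stepped mass, 60 mm across, 50 high, three steps. Bystander, loose; origin at the centre of its underside
- mass_medium: Middle bronze stepped mass, 48 mm across, 40 high. Bystander, loose; origin at the centre of its underside
- mass_small: Small bronze stepped mass, 36 mm across, 32 high. Bystander, loose; origin at the centre of its underside
- trolley: Red-painted iron trolley, 150 x 78 mm, about 50 high, with a 78 mm high pin on it. Bystander, loose; origin at the centre of its underside
- cylinder_glass: Tall clear graduated cylinder, foot 76 mm across, tube 40 mm across, 250 high. Bystander, loose; origin at the centre of its underside
- spare_pointer: A spare cast brass pointer lying flat, about 115 mm long, 8 high. Bystander, loose; origin at the centre of its underside

How it is judged:
By the outcome, as a careful person would: the job done as asked, in the order asked, and still so for the second after the job is handed in, with the robot touching nothing.
It also fails if it takes over 45 s, if anything falls off the work surface, if the arm or the gripper's body presses on something with over 40 N, if the wrist force passes 120 N, or if a joint passes its speed limit or range.

ROBOT

A 7-joint arm with a two-finger parallel gripper is mounted at the origin on the work surface. World frame = base frame: x ahead of the robot, y to its left, z up, the work surface at z = 0. Lengths are in m, angles in rad, forces in N, time in s.
With the tool pointing down it reaches from about 0.4 to 0.85 m from the base axis. Payload 10.4 kg.
Tool frame: the origin (TCP) lies at the very end of the fingers, on their centre line; the grasp point (between the pads) lies 19 mm behind it (manip.pinch_z is the distance from the TCP to the grasp point, in m); z points along the fingers, y is the line along which they close (so a half turn about z gives the same grasp; the last joint's range is limited). The gripper opens to 85 mm and grips with 20 to 120 N. Pads are 22 mm wide; open, the fingers measure 114 mm over their backs; the gripper's body (76 mm by 85 mm) begins 54 mm behind the grasp point. The pads swing forward as they close: fully open they stand 13 mm farther back than shut.
Start: joints at [-1.247, 0.332, -0.065, 1.46, 0.022, 1.35, -0.088], TCP at [0.212, 0.588, 0.231] pointing down, gripper open.
Joint ranges: [-2.6, 2.6], [-0.5, 2.12], [-1.47, 1.34], [0.16, 2.42], [-1.27, 4.41], [0.06, 2.06], [-2.6, 2.6]. Speed limits (rad/s): [2.22, 2.22, 2.79, 2.79, 3.14, 3.14, 3.14].

INTERFACE

Orientations are given as a unit quaternion [x, y, z, w].
In Python, from workcell import manip gives the robot as it stands. The module is installed in compiled form; this text tells all that it offers.
- The arm moves only by the shell command python3 -m creep 'ROWS' [OPENING] [FORCE]. ROWS is a JSON object of lists of equal length, an entry for each row: "slide": the shift along the tool's x, y, z in m, a list of three; "twist": the turn about the tool's z in degrees. A call has 1 to 8 rows; each row shifts and turns the commanded pose from where the row before left it, along the tool's axes as they then stand; what a row does not reach is not made up. A row lasts 1/8 s, in which the tool goes at most 62.5 mm and 10.7 degrees, less where a joint would pass 70% of its speed; a pose out of reach is approached as far as the arm can. A call with a gripper value outside its range is refused whole. OPENING is the opening in per cent of the stroke, from 0 (shut) to 100 (fully open), set as the call begins (- or left out, the last holds). The fingers move at their own pace and stop on an object; FORCE is the grip in N (left out, the last holds). Time passes only in rows, so rows that do not move let the fingers close. It gives the time, the measured TCP pose, the force, the opening and the grip force at its end, in the units of the state.
- manip.get_obs(): the state, without advancing time (a new reading comes with each control period).
- manip.camera(name): name is "side" or "top" or "wrist"; returns (picture, depth): 420x560x3 uint8, blue, green, red; 420x560 float32, m along the optical axis (not along the pixel's ray), 0 where there is no reading.
- manip.camera_params(name): a dict with "intrinsics" (3x3 intrinsics, pixels), "R" (3x3) and "t" (3): a world point X has camera coordinates R X + t. Camera axes: x right, y down, z forward; pixel columns grow to the right and rows downward; lengths in m; the calibration is good to about 2 mm. A picture is of the moment at which its call begins: read the wrist's pose just before it. camera_params takes no time and is no camera call; for the wrist camera it gives the pose at the moment of the call.
- manip.hand_in(): hands the job in; it is judged then, once.
The state is a dict: "clock": time; "joint_pos": joint angles; "joint_velocities": joint speeds; "tau": joint torques, N m; "position": TCP position; "ee_rot": TCP orientation; "ft_force": force on the tool from outside, world axes, zero at the start; "torque": the same for the moment, N m; "grip_width": opening from 0.0 (shut) to 1.0 (fully open); "grasp_force": force on a finger pad.
Only numpy, scipy, OpenCV 4.12 (cv2) and the standard library are available. Lean on these libraries where they do the work, as an engineer would, in place of code of your own. Each camera call takes 0.05 s, during which the arm holds its last target. There are 200 camera calls.

## Working session

There is one attempt and no reset: what is moved stays moved. The work goes in short steps, Python scripts to look and compute and a shell command to move; the robot and the scene stay as the last step left them, time stands still between calls to the robot, and variables do not carry over. Pictures are saved under pics/ and viewed, at most 10 in all, crops included, and the job is handed in when it is done.

```bash
mkdir -p pics
cat > h.py <<'E'
import numpy as np, cv2
from workcell import manip
def grab(n):
    P=manip.camera_params(n); im,d=manip.camera(n); return im,d,P
def pt(P,d,u,v,z=None):
    K=np.array(P["intrinsics"]);R=np.array(P["R"]);t=np.array(P["t"])
    r=R.T@np.linalg.solve(K,[u,v,1.]); c=-R.T@t
    if z is None: return c+r*d[int(v),int(u)]
    return c+r*(z-c[2])/r[2]
def px(P,X):
    q=np.array(P["intrinsics"])@(np.array(P["R"])@np.array(X)+np.array(P["t"])); return q[:2]/q[2]
E
python3 - <<'E'
from h import *
o=manip.get_obs();print(o)
for n in("top","side"):
    im,d,P=grab(n);cv2.imwrite(f"pics/{n}0.png",im);np.savez(f"{n}0.npz",im=im,d=d,**P)
    print(n,P)
E
```

```text
{'clock': 0.0, 'joint_pos': array([-1.24660035,  0.33288657, -0.06466165,  1.46093567,  0.02158941,
        1.34993749, -0.08850443]), 'joint_velocities': array([ 7.36991803e-06,  5.02494642e-04,  3.64411385e-04, -3.75725572e-04,
        1.30261034e-03, -1.18847186e-04,  2.17457287e-04]), 'tau': array([ 6.85397117e-04, -6.25456309e+01,  4.92303923e-02, -3.91597402e+01,
        1.61922601e-02,  1.01489489e-02,  6.10409029e-05]), 'position': array([0.21232204, 0.5874196 , 0.23050937]), 'ee_rot': array([ 1.72541230e-01,  9.85002021e-01, -7.30418753e-04, -9.15528093e-05]), 'ft_force': array([-0.56434488, -0.03163205,  0.59414839]), 'torque': array([-0.00157143,  0.03292295,  0.02707436]), 'grasp_force': 0.0, 'grip_width': 0.9962594164761371}
top {'intrinsics': array([[544.08701626,   0.        , 277.08815523],
       [  0.        , 544.08701626, 210.68234583],
       [  0.        ,   0.        ,   1.        ]]), 'R': array([[-3.33407595e-02, -9.99444029e-01,  1.60389625e-04],
       [-9.78859875e-01,  3.26216835e-02, -2.01913769e-01],
       [ 2.01796279e-01, -6.88895739e-03, -9.79403290e-01]]), 't': array([-0.03309701,  0.6150001 ,  1.70441214])}
side {'intrinsics': array([[447.75575799,   0.        , 277.47007117],
       [  0.        , 447.75575799, 205.98877339],
       [  0.        ,   0.        ,   1.        ]]), 'R': array([[ 0.69372511, -0.72023477,  0.00271085],
       [-0.47571176, -0.46102177, -0.7491043 ],
       [ 0.54078072,  0.51838288, -0.66244653]]), 't': array([-0.43148887,  0.3494632 ,  0.90951309])}
```

View pics/top0.png

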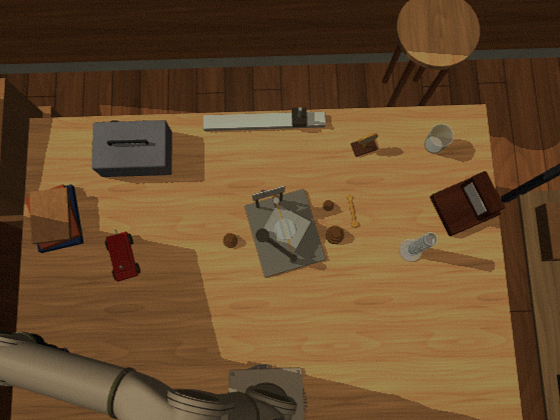

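View pics/side0.png

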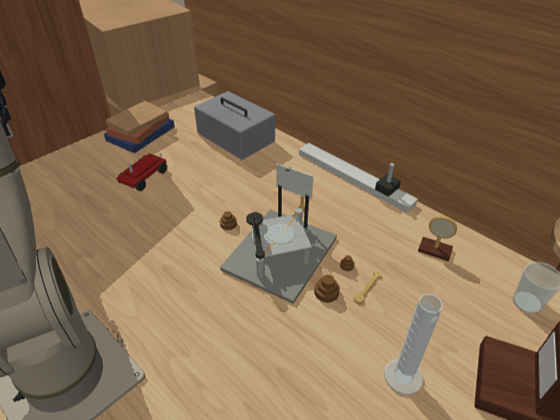

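The top view shows the mount centred near (285,232), with the dial at (266,193), the guard disc over the pad at (263,236), the guard pivot near (296,260), and masses at (230,240), (335,234) and (328,205). Next I'll enlarge this area and measure it.

Run:
```python
from h import *
T=np.load("top0.npz");S=np.load("side0.npz")
a=cv2.resize(T["im"][175:285,220:345],None,fx=5,fy=5,interpolation=cv2.INTER_CUBIC)
a=cv2.convertScaleAbs(a,alpha=1.5);cv2.imwrite("pics/topc.png",a)
b=cv2.resize(S["im"][160:305,215:345],None,fx=4,fy=4,interpolation=cv2.INTER_CUBIC);cv2.imwrite("pics/sidec.png",cv2.convertScaleAbs(b,alpha=1.4))
# base: from depth heights
K=T["intrinsics"];v,u=np.mgrid[:420,:560];d=T["d"]
X=np.stack([(u-K[0,2])/K[0,0]*d,(v-K[1,2])/K[1,1]*d,d],-1)-T["t"];X=X@T["R"]
w=X[175:285,220:345]
for lo,hi in((.008,.020),(.06,.075),(.083,.102),(.115,.14),(.15,.2)):
    m=(w[...,2]>lo)&(w[...,2]<hi);m=cv2.morphologyEx(m.astype(np.uint8),cv2.MORPH_OPEN,np.ones((1,1)))
    n,l,st,c=cv2.connectedComponentsWithStats(m)
    for i in range(1,n):
        if st[i,4]>8:
            p=w[l==i];r=cv2.minAreaRect(p[:,:2].astype(np.float32)*1000);print(lo,st[i,4],c[i]+[220,175],p.mean(0).round(3),[np.round(x,1) for x in r])
```

```text
0.008 2477 [285.29107792 234.68227695] [ 0.542 -0.078  0.014] [array([552.5, -74.3]), array([255.4, 221. ]), np.float64(14.2)]
0.008 38 [327.73684211 205.94736842] [ 0.634 -0.224  0.014] [array([ 636. , -222.9]), array([38.4, 28.8]), np.float64(66.3)]
0.008 9 [329.33333333 228.55555556] [ 0.557 -0.225  0.017] [array([ 557.4, -224.9]), array([ 8.7, 19.9]), np.float64(27.7)]
0.008 28 [232.57142857 236.46428571] [0.541 0.096 0.014] [array([540.5,  98.8]), array([45.4, 23. ]), np.float64(64.1)]
0.008 13 [341.30769231 239.38461538] [ 0.52  -0.263  0.015] [array([ 520.3, -261.2]), array([ 9.8, 23.8]), np.float64(66.6)]
0.008 30 [331.73333333 240.4       ] [ 0.517 -0.231  0.015] [array([ 516. , -232.1]), array([41.3, 12.6]), np.float64(61.7)]
0.008 27 [228.25925926 244.25925926] [0.516 0.111 0.015] [array([516.1, 110.3]), array([44.7, 21. ]), np.float64(66.4)]
0.06 18 [276.16666667 197.5       ] [ 0.656 -0.052  0.071] [array([657.2, -51.1]), array([25.8, 11.3]), np.float64(67.7)]
0.06 743 [286.78600269 226.95693136] [ 0.558 -0.083  0.071] [array([558.3, -75.8]), array([135.2, 117.3]), np.float64(57.2)]
0.083 247 [272.62753036 242.1902834 ] [ 0.506 -0.036  0.096] [array([494. , -44.2]), array([151.4,  42.9]), np.float64(46.5)]
0.115 14 [279.07142857 192.85714286] [ 0.657 -0.061  0.128] [array([657. , -59.5]), array([ 3.6, 29.2]), np.float64(8.1)]
0.115 30 [260.43333333 197.76666667] [ 0.643 -0.002  0.131] [array([642.9,  -2.6]), array([ 5.1, 49.3]), np.float64(18.5)]
0.115 41 [272.80487805 240.85365854] [ 0.505 -0.037  0.131] [array([505.2, -36.9]), array([43.8,  7.2]), np.float64(51.9)]
0.15 150 [268.06666667 191.68      ] [ 0.65  -0.027  0.179] [array([649.3, -28.6]), array([ 15.3, 104.2]), np.float64(11.4)]
```

View pics/topc.png

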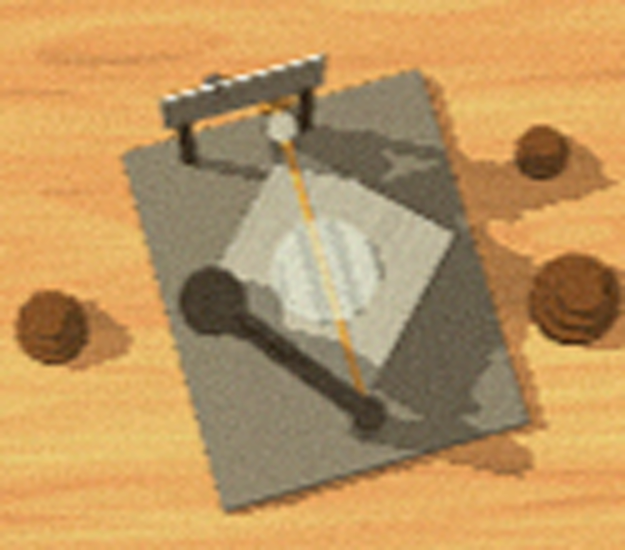

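View pics/sidec.png

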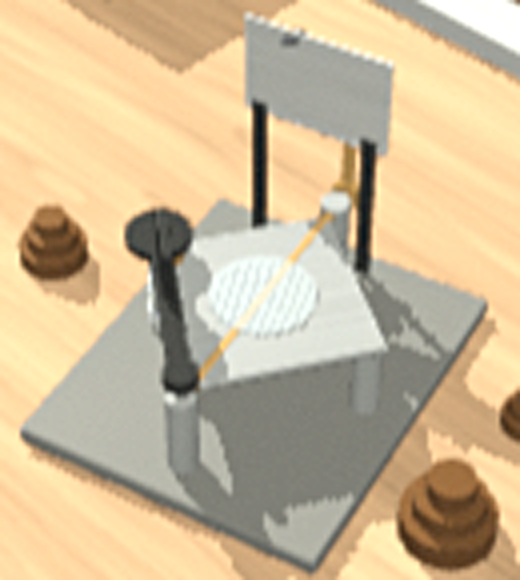

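The crops show the tab as a dark rider at top-crop (213,80) and side-crop (292,38). The pointer is hidden behind the dial, and the arm runs from the pivot at (369,411) to the disc at (213,300) in the top crop. Next I'll compute the frame and look at the wrist camera's geometry.

```bash
cat > m.py <<'E'
from h import *
T=dict(np.load("top0.npz"));S=dict(np.load("side0.npz"))
def heights(D):
    K=D["intrinsics"];v,u=np.mgrid[:420,:560];d=D["d"]
    return (np.stack([(u-K[0,2])/K[0,0]*d,(v-K[1,2])/K[1,1]*d,d],-1)-D["t"])@D["R"]
E
python3 - <<'E'
from m import *
f=lambda x,y:(220+x/5-.4,175+y/5-.4)
C=[pt(T,None,*f(*c),.014) for c in((123,155),(418,71),(527,423),(227,510))]
for c in C:print(c.round(4))
c0=np.mean(C,0);ex=(C[0]+C[1]-C[2]-C[3])[:2];ey=(C[0]+C[3]-C[1]-C[2])[:2]
print("ctr",c0,np.degrees(np.arctan2(ex[1],ex[0])),np.degrees(np.arctan2(-ey[0],ey[1])),np.linalg.norm(ex)/2,np.linalg.norm(ey)/2)
a=np.arctan2(ex[1],ex[0]);a2=np.arctan2(-ey[0],ey[1]);a=(a+a2)/2;x=np.array([np.cos(a),np.sin(a)]);y=np.array([-x[1],x[0]])
pad=c0[:2]+.072*y;print("pad",pad)
piv=pt(T,None,*f(369,411),.096)[:2];disc=pt(T,None,*f(213,300),.096)[:2];v=disc-piv
print("pivot",piv,"disc",disc,np.linalg.norm(v),np.degrees(np.arctan2(v[1],v[0])))
# top tab ray with dial plane x'=.108, side too
for P,q in((T,f(213,80)),(S,(215+292/4-.4,160+38/4-.4))):
  A=pt(P,None,*q,.19);B=pt(P,None,*q,.21)
  for xp in(.104,.108,.112):
    s=(xp-(A[:2]-c0[:2])@x)/((B-A)[:2]@x);X=A+s*(B-A);yy=(X[:2]-c0[:2])@y
    print("tab",X.round(4),"y'",yy.round(4),"ang",np.arctan2(yy,X[2]-.07).round(3))
W=heights(S);m=np.zeros((420,560),bool)
for n,D in(("top",T),("side",S)):
  W=heights(D);l=(W[...,:2]-c0[:2])@np.stack([x,y],1);m=(abs(l[...,0])+abs(l[...,1])<.08)&(W[...,2]>.062)&(W[...,2]<.08)
  A=np.c_[l[m],np.ones(m.sum())];s=np.linalg.lstsq(A,W[m][:,2],rcond=None)[0];print(n,m.sum(),"plate",s,(A@s-W[m][:,2]).std())
  m=(l[...,0]>.09)&(l[...,0]<.13)&(abs(l[...,1]-.02)<.08)&(W[...,2]>.15);print("dial",l[m].min(0),l[m].max(0),W[m][:,2].max(),l[m].mean(0))
P=manip.camera_params("wrist");o=manip.get_obs();R=np.array(P["R"]);print("wrist cam pos",-R.T@P["t"],"axis",R[2],"TCP",o["position"],P["intrinsics"])
E
```

```text
[0.6446 0.0555 0.014 ]
[ 0.6959 -0.1443  0.014 ]
[ 0.456  -0.2055  0.014 ]
[ 0.4058 -0.0072  0.014 ]
ctr [ 0.55056117 -0.07539703  0.014     ] 14.515981427556495 14.305263871365318 0.24724663094941932 0.20539986994347517
pad [ 0.53264257 -0.00566236]
pivot [ 0.45766141 -0.09946486] disc [ 0.5312176  -0.00379491] 0.12067829328869602 52.444984450329216
tab [ 0.6412 -0.0104  0.2296] y' 0.0404 ang 0.248
tab [ 0.6453 -0.0101  0.2131] y' 0.0397 ang 0.27
tab [ 0.6493 -0.0098  0.1967] y' 0.039 ang 0.299
tab [ 0.6424 -0.0149  0.1912] y' 0.0358 ang 0.287
tab [ 0.6457 -0.0119  0.1878] y' 0.0379 ang 0.311
tab [ 0.6491 -0.0088  0.1844] y' 0.04 ang 0.336
top 1000 plate [0.00036809 0.0043537  0.07356258] 0.003672253102672985
dial [ 0.10045862 -0.03142943] [0.11602504 0.07285875] 0.20187359004266087 [0.10796915 0.02223784]
side 1350 plate [-0.00061819  0.00137402  0.07397797] 0.0017527795983647608
dial [ 0.09830777 -0.03369191] [0.1121853  0.07288267] 0.19876218877690713 [0.10724113 0.01855199]
wrist cam pos [0.13222843 0.61631544 0.37318681] axis [ 0.30717592 -0.11184456 -0.94505754] TCP [0.21234842 0.58748391 0.2306052 ] [[294.85299256   0.         277.4158503 ]
 [  0.         294.85299256 205.31292931]
 [  0.           0.           1.        ]]
```

Measurements agree: the base is 247 x 205 mm, the arm is 121 mm at 52.4°, and the fin sits 80 mm out. The tab comes out near 0.3 rad, and the pointer is on the far side of the dial. I'll fly the wrist camera there first for an exact reading.

```bash
python3 -m creep '{"slide":[[-0.04,-0.023,0],[-0.045,-0.025,0],[-0.045,-0.025,0],[-0.045,-0.025,0],[-0.045,-0.025,0],[-0.045,-0.025,0],[-0.045,-0.025,0],[-0.045,-0.025,0]],"twist":[0,0,0,0,0,0,0,0]}' 0 20
python3 -m creep '{"slide":[[-0.045,-0.025,0],[-0.045,-0.025,0],[-0.045,-0.025,0],[-0.045,-0.025,0],[-0.045,-0.025,0],[-0.045,-0.025,0],[-0.045,-0.025,0],[-0.025,-0.015,0]],"twist":[0,0,0,0,0,0,0,0]}'
python3 -m creep '{"slide":[[0,0,0],[0,0,0],[0,0,0],[0,0,0],[0,0,0],[0,0,0],[0,0,0],[0,0,0]],"twist":[10,10,10,10,10,10,10,10]}'
```

```text
clock: 1.1
position: [0.4798, 0.2795, 0.2311]
ee_rot: [0.172, 0.985, -0.0, -0.0]
ft_force: [0.5, 0.1, -0.4]
grip_width: -0.001
grasp_force: 0.0
clock: 2.1
position: [0.7349, -0.0162, 0.2302]
ee_rot: [0.174, 0.985, -0.001, -0.001]
ft_force: [-1.1, 0.2, -0.7]
grip_width: 0.001
grasp_force: 0.0
clock: 3.1
position: [0.734, -0.0132, 0.2306]
ee_rot: [0.767, 0.641, -0.0, -0.0]
ft_force: [0.1, -0.2, -0.7]
grip_width: 0.0
grasp_force: 0.0
```

```bash
python3 -m creep '{"slide":[[0,0,0],[0,0,0],[0,0,0],[0,0,0.035],[0,0,0.035],[0,0,0]],"twist":[10,10,10,0,0,0]}'
python3 - <<'E'
from h import *
im,d,P=grab("wrist");np.savez("w1.npz",im=im,d=d,**P);cv2.imwrite("pics/w1.png",im)
E
```

```text
clock: 3.85
position: [0.7325, -0.0127, 0.158]
ee_rot: [0.906, 0.424, -0.003, -0.001]
ft_force: [-0.3, -0.3, 0.3]
grip_width: -0.002
grasp_force: 0.0
```

View pics/w1.png

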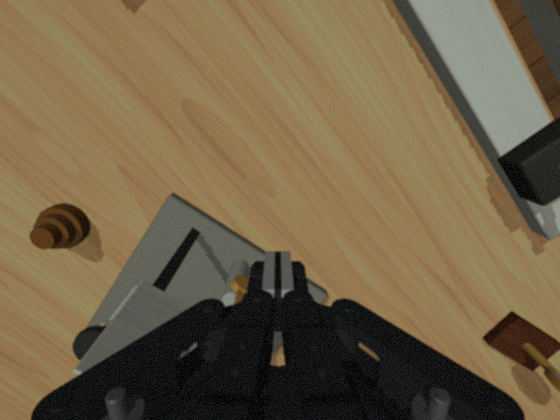

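The gripper covers the image's lower middle, and the dial's rear lies left at about (130,310) with the pointer hidden behind the fingers. I'll turn back so the dial sits to the side of the gripper.

```bash
python3 -m creep '{"slide":[[-0.01,0.043,-0.01],[-0.01,0.042,-0.01],[0,0,0],[0,0,0],[0,0,0],[0,0,0],[0,0,0],[0,0,0]],"twist":[0,0,-10,-10,-10,-10,-10,-3]}'
python3 - <<'E'
from h import *
im,d,P=grab("wrist");np.savez("w2.npz",im=im,d=d,**P);cv2.imwrite("pics/w2.png",im)
E
```

```text
clock: 4.9
position: [0.7872, -0.0837, 0.1839]
ee_rot: [0.62, 0.784, 0.001, 0.001]
ft_force: [0.0, -0.9, -0.2]
grip_width: -0.002
grasp_force: 0.0
```

View pics/w2.png

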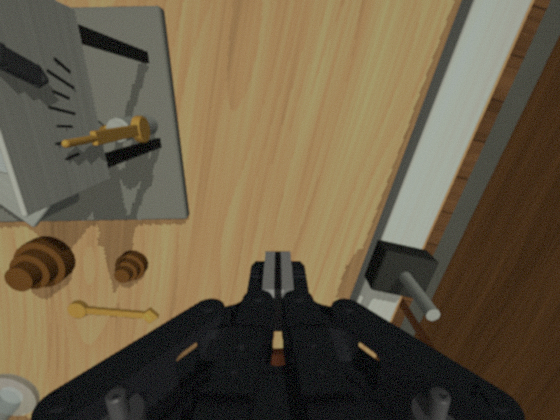

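The dial's far face shows well: the pointer tip is at about (64,144), the pointer hub at (145,128), and the dark tab's point at about (46,78). Measuring these now.

Run:
```python
from m import *
W=dict(np.load("w2.npz"));im=W["im"];X=heights(W)
c0=np.array([.55056,-.0754]);a=np.radians(14.4);x=np.array([np.cos(a),np.sin(a)]);y=np.array([-x[1],x[0]])
L=np.concatenate([(X[...,:2]-c0)@np.stack([x,y],1),X[...,2:]],-1)
for q in((66,143),(80,140),(100,135),(145,128),(46,78),(42,75),(35,72),(20,62),(60,110),(90,170)):
    print(q,L[q[1],q[0]].round(4),im[q[1],q[0]])
def plane(q,xp):
    A=pt(W,None,*q,.1);B=pt(W,None,*q,.2);s=(xp-(A[:2]-c0)@x)/((B-A)[:2]@x);Z=A+s*(B-A);return (Z[:2]-c0)@y,Z[2]
for n,q in(("tip",(63,144)),("tabpt",(47,80))):
  for xp in(.114,.118,.122,.126):
    yy,z=plane(q,xp);print(n,xp,round(yy,4),round(z,4),"r",np.hypot(yy,z-.07).round(4),"ang",np.arctan2(yy,z-.07).round(3))
c=cv2.resize(im[30:170,0:160],None,fx=5,fy=4.2,interpolation=cv2.INTER_CUBIC)
c=cv2.resize(im[30:150,0:160],None,fx=5,fy=5,interpolation=cv2.INTER_CUBIC);cv2.imwrite("pics/w2c.png",cv2.convertScaleAbs(c,alpha=1.6))
```

```text
(66, 143) [ 0.1138 -0.0002  0.1649] [ 58 128 158]
(80, 140) [0.1147 0.0002 0.1543] [ 34  81 107]
(100, 135) [0.1151 0.001  0.1344] [32 72 92]
(145, 128) [0.1164 0.0003 0.0699] [29 65 87]
(46, 78) [0.1129 0.032  0.1662] [40 44 43]
(42, 75) [0.1121 0.0333 0.1673] [43 45 43]
(35, 72) [0.1126 0.0342 0.1722] [33 33 33]
(20, 62) [0.1134 0.0375 0.1806] [37 34 30]
(60, 110) [0.1088 0.0167 0.1561] [ 9 21 15]
(90, 170) [ 0.1077 -0.0201  0.1407] [84 94 91]
tip 0.114 -0.0003 0.1677 r 0.0977 ang -0.003
tip 0.118 0.0003 0.1733 r 0.1033 ang 0.003
tip 0.122 0.0009 0.1788 r 0.1088 ang 0.009
tip 0.126 0.0016 0.1844 r 0.1144 ang 0.014
tabpt 0.114 0.031 0.1675 r 0.1023 ang 0.308
tabpt 0.118 0.0305 0.1731 r 0.1075 ang 0.288
tabpt 0.122 0.0301 0.1786 r 0.1127 ang 0.27
tabpt 0.126 0.0296 0.1842 r 0.118 ang 0.254
```

View pics/w2c.png

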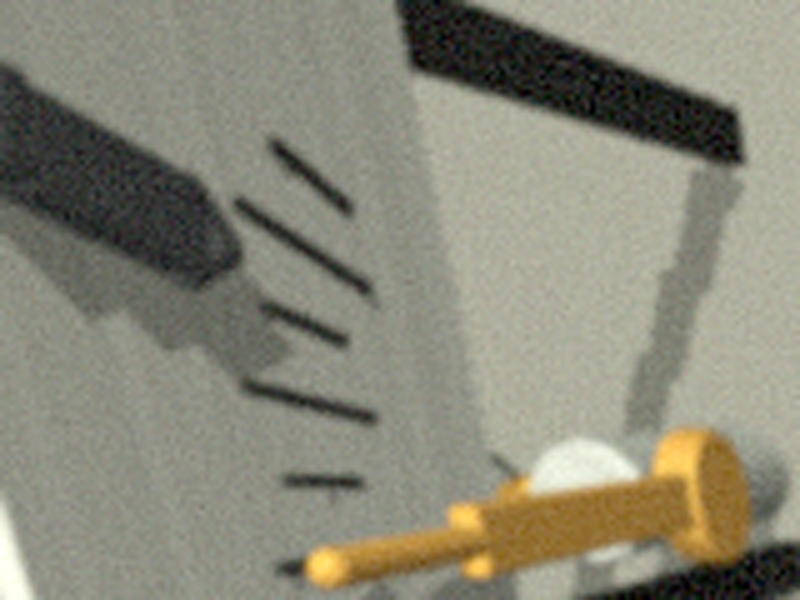

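The crop shows the tab as a chisel-pointed rider ending at crop (235,255), and the pointer at the zero mark at (325,565). I'll take the tab's centreline from its depth points.

Run:
```python
from m import *
W=dict(np.load("w2.npz"));im=W["im"];X=heights(W)
c0=np.array([.55056,-.0754]);a=np.radians(14.4);x=np.array([np.cos(a),np.sin(a)]);y=np.array([-x[1],x[0]])
L=np.concatenate([(X[...,:2]-c0)@np.stack([x,y],1),X[...,2:]],-1)
m=np.zeros((420,560),np.uint8);m[35:90,0:50]=im[35:90,0:50].max(-1)<62
n,l,st,c=cv2.connectedComponentsWithStats(m);i=1+st[1:,4].argmax();p=L[l==i];print(st[i])
p=p[(p[:,0]>.1105)&(p[:,0]<.118)];r=np.hypot(p[:,1],p[:,2]-.07);t=np.arctan2(p[:,1],p[:,2]-.07)
for lo in np.arange(.096,.145,.004):
    k=(r>=lo)&(r<lo+.004)
    if k.sum()>4:print(lo.round(3),k.sum(),t[k].min().round(3),t[k].max().round(3),((t[k].min()+t[k].max())/2).round(3),np.median(t[k]).round(3),p[k,0].mean().round(4))
m=(L[...,0]>.112)&(L[...,0]<.12)&(im[...,2]>im[...,0]*1.6+15)&(L[...,2]>.1)&(abs(L[...,1])<.02);p=L[m];print("pointer",m.sum(),np.median(np.arctan2(p[:,1],p[:,2]-.07)),p[:,0].mean())
```

```text
[   0   43   49   46 1128]
0.1 63 0.274 0.345 0.31 0.318 0.1127
0.104 153 0.264 0.366 0.315 0.308 0.1127
0.108 146 0.27 0.363 0.317 0.311 0.1129
0.112 180 0.269 0.363 0.316 0.312 0.1128
0.116 198 0.273 0.357 0.315 0.312 0.1129
0.12 176 0.275 0.359 0.317 0.307 0.1129
0.124 144 0.275 0.359 0.317 0.311 0.1139
pointer 650 0.000742354600609314 0.11478091666316699
```

```bash
python3 -m creep '{"slide":[[0,0,-0.04],[0,0,-0.04],[0.017,-0.048,0],[0.017,-0.048,0],[0.017,-0.048,0],[0.016,-0.048,0],[0.017,-0.048,0],[0,0,0]],"twist":[0,0,0,0,0,0,0,0]}'
python3 -m creep '{"slide":[[0,0,0],[0,0,0],[0,0,0],[0,0,0],[0,0,0]],"twist":[-10,-10,-10,-9,0]}'
```

```text
clock: 5.95
position: [0.5316, -0.0562, 0.2633]
ee_rot: [0.622, 0.783, 0.002, -0.0]
ft_force: [1.0, 0.6, 0.4]
grip_width: 0.002
grasp_force: 0.0
clock: 6.58
position: [0.5348, -0.0564, 0.2624]
ee_rot: [0.326, 0.945, 0.0, 0.001]
ft_force: [0.6, -0.3, 0.3]
grip_width: -0.0
grasp_force: 0.0
```

```bash
python3 -m creep '{"slide":[[0,0,0.05],[0,0,0.05],[0,0,0.045],[0,0,0.01],[0,0,0],[0.01,0,0],[0.009,0,0],[0.002,0,0]],"twist":[0,0,0,0,0,0,0,0]}'
python3 -m creep '{"slide":[[0.007,0.0003,0],[0.007,0.0003,0],[0.007,0.0003,0],[0.007,0.0003,0],[0.007,0.0003,0],[0.007,0.0003,0]],"twist":[-5,-5,-5,-5,-5,-5]}'
```

```text
clock: 7.58
position: [0.5172, -0.0422, 0.1072]
ee_rot: [0.324, 0.946, 0.001, 0.001]
ft_force: [1.1, -0.5, 0.2]
grip_width: 0.001
grasp_force: 0.5
clock: 8.32
position: [0.4808, -0.0232, 0.1069]
ee_rot: [0.067, 0.998, 0.0, 0.001]
ft_force: [0.6, 0.1, 0.4]
grip_width: -0.002
grasp_force: 0.6
```

```bash
python3 -m creep '{"slide":[[0.007,0.0003,0],[0.007,0.0003,0],[0.007,0.0003,0],[0.007,0.0003,0],[0.007,0.0003,0],[0.007,0.0003,0],[0.007,0.0003,0],[0,0,0]],"twist":[-5,-5,-5,-5,-5,-5,-5,0]}'
python3 -m creep '{"slide":[[-0.01,0,0],[-0.02,0,0],[0,0,-0.04],[0,0,-0.04],[0,0,0]],"twist":[0,0,0,0,0]}'
python3 - <<'E'
from m import *
for n in("top","side"):
    im,d,P=grab(n);np.savez(n+"1.npz",im=im,d=d,**P)
    c=im[160:300,190:370] if n=="top" else im[140:310,200:370]
    cv2.imwrite(f"pics/{n}1.png",cv2.convertScaleAbs(cv2.resize(c,None,fx=3,fy=3),alpha=1.4))
a=cv2.imread("pics/top1.png");b=cv2.imread("pics/side1.png");b=cv2.resize(b,(260*1,260));b=cv2.resize(cv2.imread("pics/side1.png"),(420,420));a=cv2.resize(a,(380,296))
o=np.zeros((420,800,3),np.uint8);o[:296,:380]=a;o[:,380:]=b;cv2.imwrite("pics/both1.png",o)
E
```

```text
clock: 9.32
position: [0.4323, -0.0275, 0.1067]
ee_rot: [-0.234, 0.972, 0.0, 0.0]
ft_force: [-0.1, 0.6, 0.4]
grip_width: -0.005
grasp_force: 0.0
clock: 9.95
position: [0.4614, -0.0133, 0.1891]
ee_rot: [-0.234, 0.972, -0.0, 0.003]
ft_force: [0.1, 0.2, 0.1]
grip_width: -0.0
grasp_force: 0.0
```

View pics/both1.png

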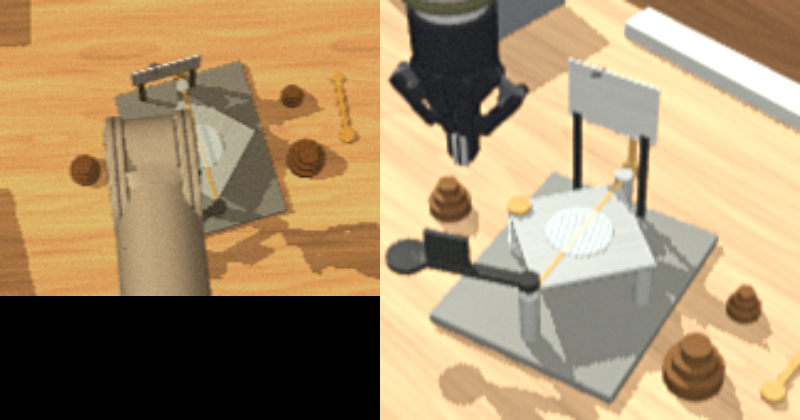

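The side view shows the guard swung out to the left, the brass pad uncovered at (519,206), and the pointer and masses undisturbed. I'll check the pad position and guard angle.

Run:
```python
from m import *
D=dict(np.load("side1.npz"));im=D["im"];X=heights(D)
hsv=cv2.cvtColor(im,cv2.COLOR_BGR2HSV);m=((hsv[...,1]>130)&(hsv[...,0]>10)&(hsv[...,0]<28)&(hsv[...,2]>100)&(X[...,2]>.07)&(X[...,2]<.09)).astype(np.uint8)
m[:,:245]=0;m[:,270:]=0;m[:210]=0;m[240:]=0
vs,us=np.nonzero(m);u,v=(us.min()+us.max())/2,(vs.min()+vs.max())/2;print(len(us),u,v,"pad",pt(D,None,u,v,.079),X[m>0].mean(0))
g=(im.max(-1)<90)&(X[...,2]>.086)&(X[...,2]<.14)&(X[...,0]<.5)
g[:, :200]=0; vs,us=np.nonzero(g)
p=X[g];v=p[:,:2]-[.4577,-.0995];r=np.hypot(*v.T);t=np.degrees(np.arctan2(v[:,1],v[:,0]));k=(r>.05)&(r<.15);print(k.sum(),"guard heading",np.median(t[k]),"swing",np.radians(np.median(t[k])-52.4),r[k].max())
o=manip.get_obs();print(o["position"])
```

```text
36 256.0 223.0 pad [ 0.5307586  -0.01180523  0.079     ] [ 0.53142513 -0.0118147   0.07857135]
469 guard heading 122.26594827354135 swing 1.2193908324013447 0.13871221883670418
[ 0.45945135 -0.01343342  0.18610509]
```

```bash
python3 -m creep '{"slide":[[-0.033,-0.013,0],[-0.033,-0.013,0],[0,0,0.045],[0,0,0.04],[0,0,0],[0,0,0]],"twist":[0,0,0,0,0,0]}'
python3 - <<'E'
from m import *
o=manip.get_obs();print(o["position"],o["ft_force"])
im,d,P=grab("side")
c=cv2.resize(im[150:310,210:340],None,fx=3.6,fy=3.6,interpolation=cv2.INTER_CUBIC);cv2.imwrite("pics/s2.png",cv2.convertScaleAbs(c,alpha=1.4))
E
```

```text
clock: 10.8
position: [0.5301, -0.0069, 0.1021]
ee_rot: [-0.234, 0.972, -0.0, 0.0]
ft_force: [0.9, -0.0, 0.5]
grip_width: -0.0
grasp_force: 0.0
[ 0.53010328 -0.00692643  0.10213831] [ 0.88453291 -0.02216039  0.46750493]
```

View pics/s2.png

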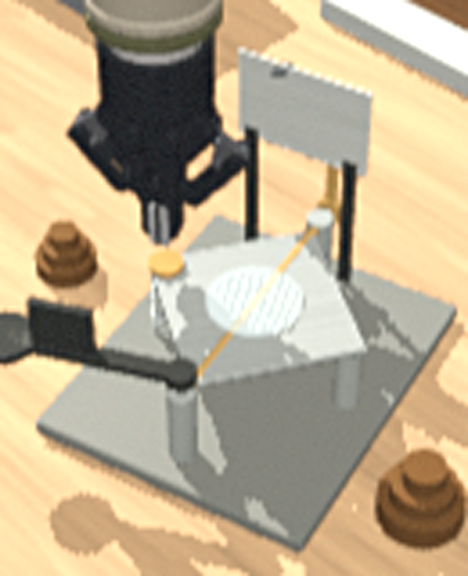

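The fingertips hang directly over the brass pad at (166,262). I'll press in part-way and read the tilt from the plate's depth.

```bash
cat > tilt.py <<'E'
from m import *
c0=np.array([.55056,-.0754]);a=np.radians(14.4);B=np.array([[np.cos(a),-np.sin(a)],[np.sin(a),np.cos(a)]])
def tilt(D):
    X=heights(D);l=(X[...,:2]-c0)@B;z=X[...,2]-.0735;th=0.2;h=D["im"].max(-1)
    m0=(abs(l[...,0])+abs(l[...,1])<.080)&(l[...,1]<.04)&(h>60)
    best=None
    for t0 in np.arange(0,.56,.05):   # seeds for the plane's inliers
        m=m0&(abs(z+np.tan(t0)*l[...,1])<.006)
        if best is None or m.sum()>best[0]: best=(m.sum(),t0)
    s=[0,-np.tan(best[1]),0]
    for _ in range(4):
        m=m0&(abs(z-s[0]*l[...,0]-s[1]*l[...,1]-s[2])<.005);A=np.c_[l[m],np.ones(m.sum())];s=np.linalg.lstsq(A,z[m],rcond=None)[0]
    return -np.arctan(s[1]),m.sum(),s.round(4)
def now(names=("side","top")):
    for n in names:
        im,d,P=grab(n);D=dict(im=im,d=d,**P);print(n,tilt(D))
    o=manip.get_obs();print(o["clock"],o["position"].round(4),o["ft_force"].round(1))
if __name__=="__main__":
    import sys;
    if len(sys.argv)>1: print(tilt(S),tilt(T),tilt(dict(np.load("side1.npz"))))
    now()
E
python3 tilt.py base
python3 -m creep '{"slide":[[0,0,0.008],[0,0,0.008],[0,0,0.007],[0,0,0.005],[0,0,0.004],[0,0,0.003],[0,0,0]],"twist":[0,0,0,0,0,0,0]}'
python3 tilt.py
```

```text
(np.float64(-0.005431172982748652), np.int64(1252), array([-0.0005,  0.0054,  0.0006])) (np.float64(-0.005470156446106656), np.int64(772), array([0.0016, 0.0055, 0.0005])) (np.float64(-0.007516678602480068), np.int64(1268), array([0.0034, 0.0075, 0.0006]))
side (np.float64(-0.006000622798857901), np.int64(1272), array([0.004 , 0.006 , 0.0005]))
top (np.float64(-0.002530881878596875), np.int64(617), array([0.0031, 0.0025, 0.0006]))
10.95 [ 0.5306 -0.0067  0.1029] [-0.3 -0.   0.3]
clock: 11.82
position: [0.5294, -0.0064, 0.0663]
ee_rot: [-0.235, 0.972, 0.0, -0.0]
ft_force: [-3.2, 1.6, 7.6]
grip_width: -0.0
grasp_force: 3.9
side (np.float64(0.18356944784116014), np.int64(1149), array([ 0.0003, -0.1857,  0.0002]))
top (np.float64(0.19131908522878133), np.int64(646), array([ 0.0119, -0.1937,  0.0006]))
11.925 [ 0.5294 -0.0064  0.0664] [-3.1  1.5  7.1]
```

```bash
python3 -m creep '{"slide":[[0,0,0.003],[0,0,0.0025],[0,0,0.001],[0,0,0]],"twist":[0,0,0,0]}'
python3 - <<'E'
from tilt import *
now(("side","side","top"))
im,d,P=grab("side");cv2.imwrite("pics/s3.png",im)
E
```

```text
clock: 12.42
position: [0.5296, -0.0069, 0.0601]
ee_rot: [-0.234, 0.972, 0.0, -0.0]
ft_force: [-3.5, -0.8, 10.3]
grip_width: -0.003
grasp_force: 4.8
side (np.float64(0.27508680253791035), np.int64(1092), array([ 3.500e-03, -2.822e-01,  1.000e-04]))
side (np.float64(0.27553641274768326), np.int64(1093), array([ 1.300e-03, -2.827e-01,  1.000e-04]))
top (np.float64(0.27055382832971386), np.int64(649), array([ 0.0031, -0.2774,  0.0003]))
12.575 [ 0.5296 -0.0069  0.0602] [-3.7  0.5 10.2]
```

```bash
python3 -m creep '{"slide":[[0,0,0.001],[0,0,0.001],[0,0,0]],"twist":[0,0,0]}'
python3 - <<'E'
from tilt import *
now(("side","side","top"))
E
```

```text
clock: 13.0
position: [0.5297, -0.0072, 0.0582]
ee_rot: [-0.234, 0.972, 0.0, 0.0]
ft_force: [-5.0, -0.2, 10.7]
grip_width: 0.002
grasp_force: 5.0
side (np.float64(0.30448499629576375), np.int64(1071), array([ 8.000e-04, -3.143e-01,  1.000e-04]))
side (np.float64(0.3033298385570719), np.int64(1071), array([ 0.00e+00, -3.13e-01,  1.00e-04]))
top (np.float64(0.2879667487383399), np.int64(633), array([ 0.0059, -0.2962,  0.0006]))
13.15 [ 0.5297 -0.0072  0.0583] [-4.1 -1.5 10.4]
```

Tilt reads about 0.31 against the tab at 0.314. I'll hold here for over a second, then release slowly.

```bash
python3 -m creep '{"slide":[[0,0,0],[0,0,0],[0,0,0],[0,0,0],[0,0,0],[0,0,0],[0,0,0],[0,0,0]],"twist":[0,0,0,0,0,0,0,0]}'
python3 tilt.py
python3 -m creep '{"slide":[[0,0,-0.008],[0,0,-0.01],[0,0,-0.012],[0,0,-0.03],[0,0,-0.04],[0,0,-0.03],[0,0,0],[0,0,0]],"twist":[0,0,0,0,0,0,0,0]}'
python3 - <<'E'
from tilt import *
now()
im,d,P=grab("side");cv2.imwrite("pics/s4.png",cv2.convertScaleAbs(cv2.resize(im[120:330,180:400],None,fx=2.7,fy=2.7),alpha=1.4))
E
```

```text
clock: 14.15
position: [0.5297, -0.0071, 0.0583]
ee_rot: [-0.234, 0.972, 0.0, 0.0]
ft_force: [-3.6, -0.1, 10.8]
grip_width: -0.004
grasp_force: 5.0
side (np.float64(0.30361077176770257), np.int64(1054), array([ 4.200e-03, -3.133e-01,  1.000e-04]))
top (np.float64(0.296266330654473), np.int64(633), array([-0.0039, -0.3053,  0.0004]))
14.25 [ 0.5297 -0.0071  0.0583] [-3.7 -0.4 11.1]
clock: 15.25
position: [0.5293, -0.0069, 0.1872]
ee_rot: [-0.235, 0.972, 0.0, -0.0]
ft_force: [-0.3, 0.5, -0.1]
grip_width: 0.002
grasp_force: 0.0
side (np.float64(-0.00786071100988301), np.int64(1249), array([0.0011, 0.0079, 0.0006]))
top (np.float64(-0.0193451792730341), np.int64(588), array([0.0158, 0.0193, 0.0013]))
15.35 [ 0.529  -0.0069  0.1867] [ 0.4 -0.2 -1.2]
```

View pics/s4.png

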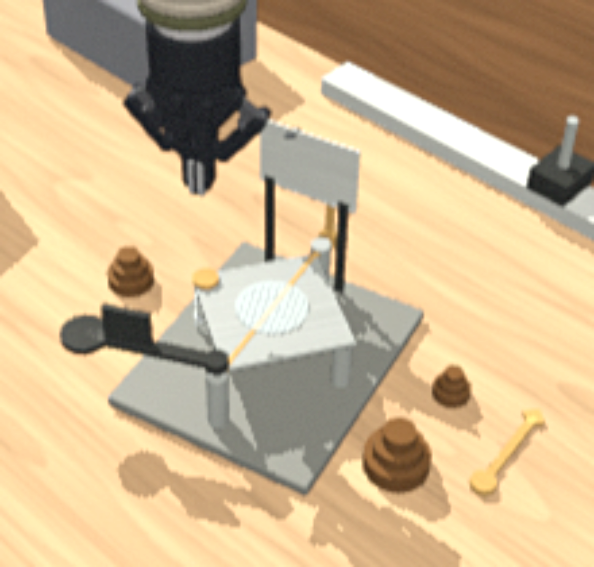

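The plate is back at rest with the pad at (206,278), the guard is open at the left, the tab is unchanged on the dial's top edge at (291,133), and the robot is clear.

```bash
python3 -c "
from workcell import manip
print(manip.hand_in())"
```

```text
the job is handed in; nothing more can be done
None
```

I handed the job in at about 15 s. The guard is open at about 1.2 rad. The pad was pressed to a tilt of about 0.31 rad against the tab at about 0.314 rad, held a little over a second and released, and the plate sprang back to rest with nothing else disturbed. The press tilt comes from the plate's depth reading, because the dial hid the pointer from the cameras during the press.

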